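Unlatch the blue fittings case

ROBOT

A 7-joint arm with a two-finger parallel gripper is mounted at the origin on a cart in front of the work surface, level with it; the furniture and walls round the work are solid. World frame = base frame: x ahead of the robot, y to its left, z up, the work surface at z = 0. Lengths are in m, angles in rad, forces in N, time in s.
With the tool pointing down it reaches from about 0.4 to 0.9 m from the base axis. Payload 5.5 kg.
Tool frame: the origin (TCP) lies midway between the tips of the shut fingers; the grasp point (between the pads) lies 19 mm behind it (manip.grip_depth is the distance from the TCP to the grasp point, in m); z points along the fingers, x is the direction in which the jaws open and shut, and the axes are right-handed (so a half turn about z gives the same grasp; the last joint's range is limited). The gripper opens to 92 mm and grips with 3 to 60 N. Pads are 19 mm wide; open, the fingers measure 130 mm over their backs; the gripper's body (75 mm by 190 mm) begins 47 mm behind the grasp point.
Start: joints at [1.464, 0.501, -0.427, 1.55, 0.221, 1.138, -0.21], TCP at [0.235, -0.606, 0.227] pointing down, gripper open.
Joint ranges: [-2.88, 2.88], [-0.31, 2.03], [-1.54, 1.56], [0.2, 2.42], [-1.41, 4.55], [0.19, 2.02], [-2.57, 2.57]. Speed limits (rad/s): [2.57, 2.57, 3.14, 3.14, 3.14, 3.14, 3.14].

INTERFACE

Orientations are given as a unit quaternion [x, y, z, w].
In Python, from bench import manip, effector, viewer gives the robot as it stands. Calls block until the motion is done:
- manip.move_pose(position, orientation): joint-space move of the TCP to a pose.
- manip.servo_line(position, ori=None, vel=0.15): straight line of the TCP; ori=None keeps the orientation; vel is the mean speed in m/s.
- manip.movej(angles): joint-space move.
- effector.open_jaws() and effector.close(f_grip=None): open the fingers fully, or close them until they stop; f_grip is the grip in N (None keeps the last).
- manip.sleep(seconds).
- manip.solve_ik(position, orientation): joint angles nearest the present ones, or None.
- viewer.get_image(name): name is "scene" or "top" or "wrist"; returns the picture (480x640x3 uint8, red, green, blue); there is no depth.
- viewer.get_calibration(name): a dict with "vfov" (degrees; the focal length in pixels is half the picture's height over the tangent of half this angle, whatever the lens; pixels are square), "cx", "cy" (the principal point, pixels), "eye" and "attitude" of the camera in the world. Camera axes: x right, y down, z forward; pixel columns grow to the right and rows downward; lengths in m; the calibration is good to about 2 mm. A picture is of the moment at which its call begins: read the wrist's pose just before it. get_calibration takes no time and is no camera call; for the wrist camera it gives the pose at the moment of the call.
A pose or a line that the arm cannot do raises manip.PlanningError and nothing moves.
- manip.hand_in(): hands the job in, once; it reports no verdict.
Readings, each from a call of its own:
- manip.current_clock(): time.
- manip.current_q(): joint angles.
- manip.current_joint_velocities(): joint speeds.
- manip.current_tau(): joint torques, N m.
- manip.current_tool_pos(): TCP position.
- manip.current_tcp_rot(): TCP orientation.
- manip.current_force(): force on the tool from outside, world axes, zero at the start.
- manip.current_wrist_torque(): the same for the moment, N m.
- manip.current_finger_gap(): finger opening in m.
Only numpy, scipy, OpenCV 4.12 (cv2) and the standard library are available. Lean on these libraries where they do the work, as an engineer would, in place of code of your own. Each camera call takes 0.05 s, during which the arm holds its last target.

TASK

Unlatch the blue steel case: take the black grip of the draw latch on its top, lift the lever up past centre and swing it right over toward the hook side, so that the hook drops off its keeper, then let go. Leave the yellow case latched.

Things in the scene. Friction and masses are not known exactly. Their poses are not given: they have to be found in the camera images.
- blue_case: Blue steel case, heavy, fixed; 130 deep (x), 170 long (y), 120 mm high. Origin: centre of its underside; x from its front (hook side, toward robot) to its back, z up. Latch lever on its top: axis parallel to y through (0, 0, 136) mm; latched, it slopes up 0.33 rad to the back (+x) and ends in a black round crossbar grip, 14 mm thick, 32 mm long along y, centred 52 mm from the axis, at (49, 0, 153) mm.
- blue_latch (a joint): Blue case's lever, rad: 0 latched, grows as the grip swings up and over to the front (-x), stop at 1.9. Held shut against about 3 N at the grip; past centre (0.3) it is sprung on to about 1.0, then loose. Let go beyond about 1.55 it sinks on to the stop, before that it stays or falls back toward 1.0. The grip sleeve turns freely on the lever's end, so the fingers need not tilt with the lever.
- blue_hook (a point): Middle of the crossbar of the blue case's wire bail (the hook), moved by the lever. Latched it sits under the keeper's lip at x = -42, z = 129 mm in the case's frame; with the lever at its stop it has come off the keeper, about 7 mm farther forward and dropped to z = 122 mm, on the case's top.
- yellow_latch (a joint): The same latch on the bystander, an otherwise equal yellow case about 0.3 m to one side: 0 latched; it must stay latched. (Besides, a tall green machine stands at the back left of the bench, beyond x = 0.5 m and left of y = 0.23 m: go round it, or well above.)

How it is judged:
By the outcome, as a careful person would: the job done as asked, in the order asked, and still so for the second after the job is handed in, with the robot touching nothing.
It also fails if it takes over 35 s, if anything falls off the work surface, if the arm or the gripper's body presses on something with over 40 N, if the wrist force passes 120 N, or if a joint passes its speed limit or range.

## Working session

There is one attempt and no reset: what is moved stays moved. The work goes in short steps, each a Python script; the robot and the scene stay as the last script left them, time stands still between calls to the robot, and variables do not carry over. Pictures are saved under pics/ and viewed, and the job is handed in when it is done.

```bash
mkdir -p pics; python3 - <<'E'
from bench import manip, effector, viewer
import cv2
for n in ("scene","top","wrist"):
    im=viewer.get_image(n); cv2.imwrite(f"pics/a_{n}.png",im[:,:,::-1]); print(n,viewer.get_calibration(n))
print(manip.current_clock(),manip.current_tool_pos(),manip.current_tcp_rot(),manip.grip_depth)
E
```

```text
scene {'vfov': 49.71664445339218, 'cx': 313.867331601424, 'cy': 237.43837742721522, 'eye': array([ 1.13912523, -0.03104746,  0.69761179]), 'attitude': array([ 0.60844211,  0.68636257, -0.30245284, -0.25928149])}
top {'vfov': 47.06305981262369, 'cx': 326.95371907059615, 'cy': 229.6583985848639, 'eye': array([ 0.36233655, -0.08032042,  0.92417391]), 'attitude': array([-0.69958567,  0.70775282, -0.07069624,  0.06832185])}
wrist {'vfov': 64.47237693912075, 'cx': 321.44823413348666, 'cy': 241.56970334002844, 'eye': array([ 0.30923939, -0.57737717,  0.38381212]), 'attitude': array([ 0.81651983, -0.55820181, -0.08408826,  0.12097631])}
0.15 [ 0.2347268  -0.60557381  0.22591582] [ 8.25078286e-01 -5.65017937e-01 -6.00806910e-04 -4.37525860e-04] 0.0188
```

View pics/a_scene.png

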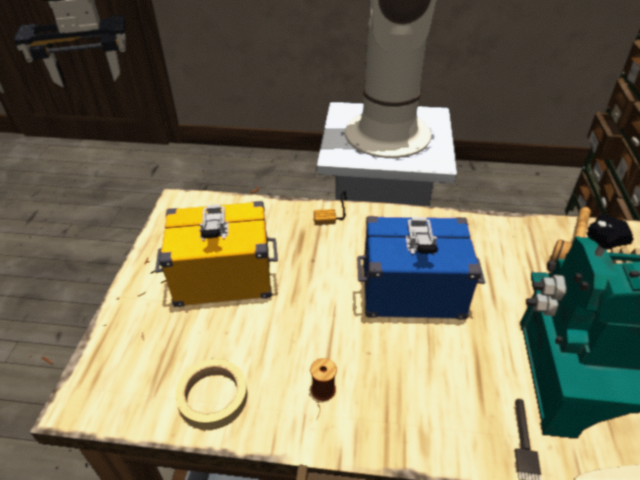

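View pics/a_top.png

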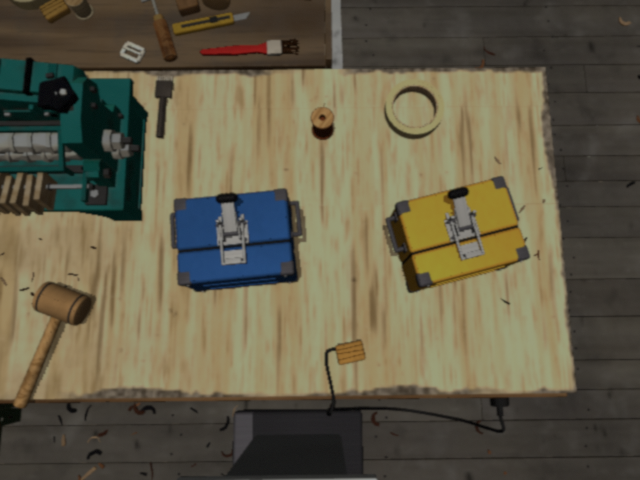

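```bash
python3 - <<'E'
import cv2
a=cv2.imread("pics/a_top.png")[180:300,160:320]; cv2.imwrite("pics/b_top.png",cv2.resize(a,None,fx=5,fy=5,interpolation=cv2.INTER_CUBIC))
a=cv2.imread("pics/a_scene.png")[205:325,345:505]; cv2.imwrite("pics/b_scene.png",cv2.resize(a,None,fx=5,fy=5,interpolation=cv2.INTER_CUBIC))
E
```

```text
(no output)
```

View pics/b_top.png

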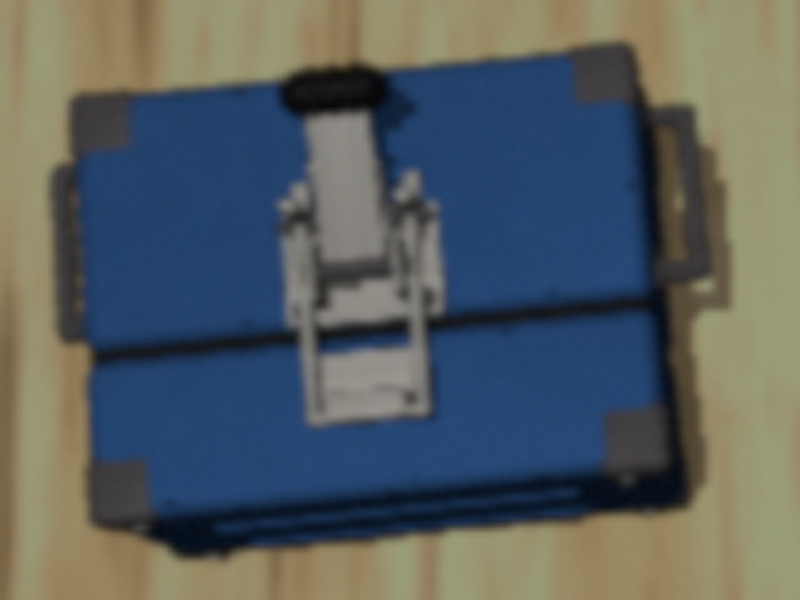

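View pics/b_scene.png

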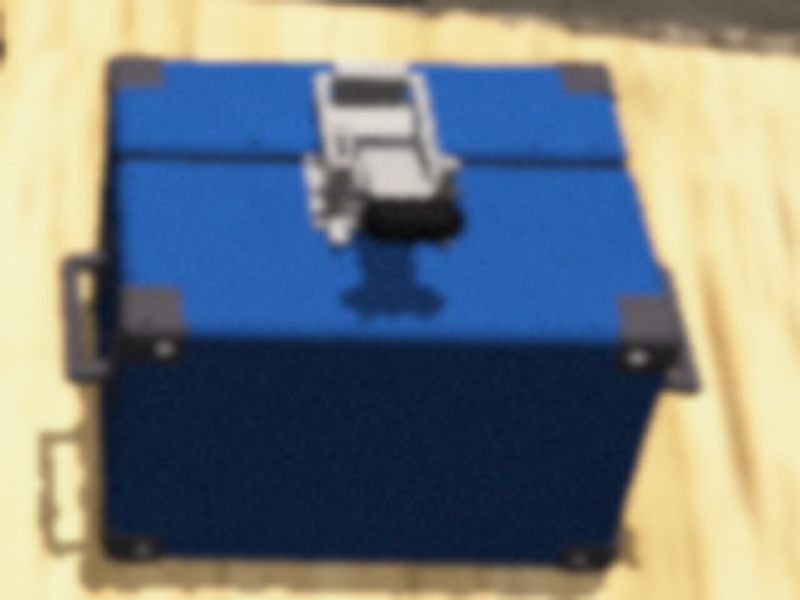

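```bash
cat > h.py <<'E'
import numpy as np
from scipy.spatial.transform import Rotation as R
from scipy.optimize import least_squares
def proj(c,P):
    f=240/np.tan(np.radians(c['vfov']/2)); p=R.from_quat(c['attitude']).inv().apply(np.asarray(P)-c['eye'])
    return np.c_[c['cx']+f*p[:,0]/p[:,2],c['cy']+f*p[:,1]/p[:,2]]
def world(x,P):
    return R.from_euler('z',x[2]).apply(P)+[x[0],x[1],0]
E
python3 - <<'E'
from h import *
from bench import viewer
T=viewer.get_calibration("top");S=viewer.get_calibration("scene")
M=np.array([[65,85,120],[65,-85,120],[-65,-85,120],[-65,85,120],[49,0,153]])/1e3
t=np.array([[72,97],[632,45],[668,470],[92,522],[333,91]]);t=(t+.5)/5-.5+[160,180]
s=np.array([[668,340],[112,338],[108,60],[606,62],[413,218]]);s=(s+.5)/5-.5+[345,205]
for n,w in (("both",(1,1)),("top",(1,0)),("scene",(0,1))):
    f=lambda x:np.r_[w[0]*(proj(T,world(x,M))-t).ravel(),w[1]*(proj(S,world(x,M))-s).ravel()]
    r=least_squares(f,[.4,.1,0]);print(n,r.x,r.fun.round(1).reshape(-1,2).tolist(),world(r.x,M[4:]))
E
```

```text
both [0.51666739 0.0555191  0.08495503] [[-0.1, -1.2], [0.5, -1.3], [0.6, -1.0], [-0.4, -0.2], [0.9, -0.5], [2.5, -0.6], [1.3, -2.6], [-0.6, -2.2], [0.1, -0.9], [-1.2, -0.3]] [[0.56549068 0.05967689 0.153     ]]
top [0.51545268 0.0559536  0.08427032] [[-0.4, -0.4], [0.2, -0.4], [0.3, -0.1], [-0.7, 0.6], [0.6, 0.3], [0.0, -0.0], [0.0, -0.0], [-0.0, -0.0], [0.0, -0.0], [-0.0, -0.0]] [[0.5642788  0.06007796 0.153     ]]
scene [0.51960414 0.05474912 0.08640413] [[0.0, -0.0], [0.0, -0.0], [0.0, -0.0], [0.0, -0.0], [0.0, -0.0], [2.3, 0.7], [0.8, -1.2], [-1.2, -1.1], [-0.3, 0.1], [-1.6, 1.0]] [[0.56842135 0.05897766 0.153     ]]
```

```bash
python3 - <<'E'
from h import *
from bench import manip, effector, viewer
import cv2
yaw=.085; q0=manip.current_q()
p=manip.current_tool_pos(); manip.servo_line([p[0],p[1],.34],vel=.25)
best=None
for s in (1,-1):
    x=s*np.array([-np.sin(yaw),np.cos(yaw),0]); z=np.array([0,0,-1.]); q=R.from_matrix(np.c_[x,np.cross(z,x),z]).as_quat()
    j=manip.solve_ik([.566,.0597,.27],q); 
    if j is None: print(s,None); continue
    d=np.abs(np.array(j)-manip.current_q()).max(); print(s,np.round(j,2),d)
    if best is None or d<best[0]: best=(d,q)
q=best[1]; np.save("q.npy",q)
manip.move_pose([.566,.0597,.27],q)
c=viewer.get_calibration("wrist"); im=viewer.get_image("wrist"); cv2.imwrite("pics/c_wrist.png",im[:,:,::-1])
np.save("c.npy",c,allow_pickle=True)
print(manip.current_clock(),manip.current_tool_pos(),manip.current_force(),c)
print(proj(c,[[.5655,.0597,.153]]))
E
```

```text
1 [ 0.77  0.64 -1.33  1.69  0.64  1.33  0.97] 1.1499012334286731
-1 [ 0.76  0.62 -1.31  1.69  0.62  1.32 -2.15] 1.9740859851330095
3.4417 [0.56628066 0.05853704 0.2698486 ] [ 0.42157591 -0.39262425 -0.42511881] {'vfov': 64.47237693912075, 'cx': 321.44823413348666, 'cy': 241.56970334002844, 'eye': array([0.48813143, 0.05178544, 0.42773839]), 'attitude': array([0.66943259, 0.72804515, 0.10886278, 0.09979556])}
[[323.15718816 233.71617553]]
```

View pics/c_wrist.png

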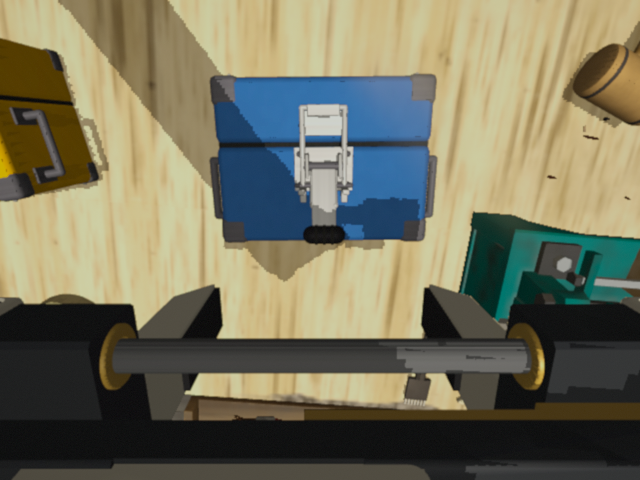

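```bash
python3 - <<'E'
from h import *
from bench import manip, effector, viewer
import cv2
q=np.load("q.npy")
manip.servo_line([.5658,.0597,.134],q,vel=.08)
print(manip.current_clock(),manip.current_tool_pos(),manip.current_force())
effector.close(30)
print(manip.current_clock(),manip.current_tool_pos(),manip.current_force(),manip.current_finger_gap())
c=viewer.get_calibration("wrist"); im=viewer.get_image("wrist"); cv2.imwrite("pics/d_wrist.png",im[:,:,::-1])
im=viewer.get_image("scene"); cv2.imwrite("pics/d_scene.png",im[:,:,::-1])
E
```

```text
5.2917 [0.56612938 0.05978967 0.13445565] [ 0.37314947  0.46656266 -0.11746219]
6.2917 [0.56577959 0.05996914 0.13402134] [ 0.05896026  1.2574017  -0.59585005] 0.02993101963048403
```

View pics/d_wrist.png

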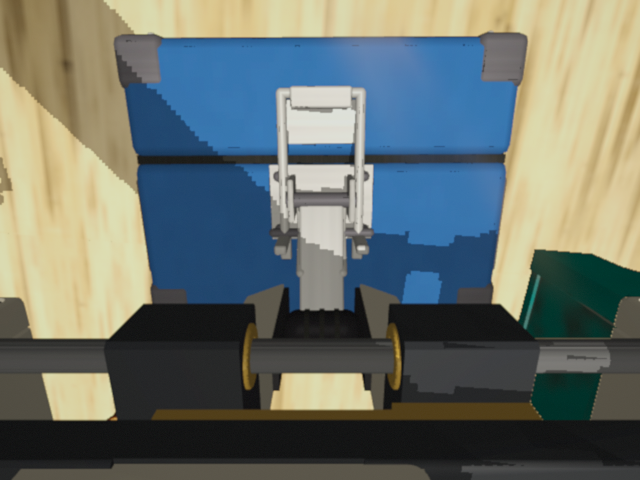

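View pics/d_scene.png

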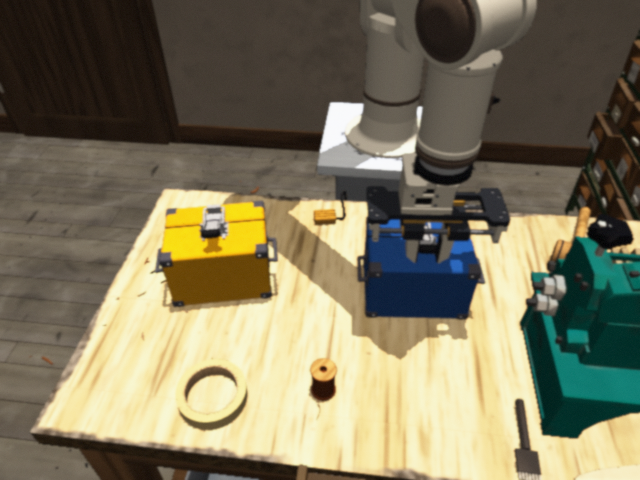

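The grip sits between both pads (wrist view about (320,325)), and the gap of 30 mm matches the 32 mm bar. Next I swing the lever along its arc.

```bash
python3 - <<'E'
from h import *
from bench import manip, effector, viewer
import cv2
q=np.load("q.npy"); yaw=.085
g0=manip.current_tool_pos(); u=np.array([np.cos(yaw),np.sin(yaw),0])
P=lambda th: g0+.052*((np.cos(.33+th)-np.cos(.33))*u+(np.sin(.33+th)-np.sin(.33))*np.array([0,0,1]))
for th in np.r_[np.arange(.15,1.76,.15),1.83]:
    manip.servo_line(P(th),q,vel=.05)
    f=manip.current_force(); p=manip.current_tool_pos()
    print(round(th,2),round(manip.current_clock(),2),np.round(f,1),np.round((p-P(th))*1e3,1),round(manip.current_finger_gap(),4))
    if np.linalg.norm(f)>35: print("stop");break
c=viewer.get_calibration("wrist"); im=viewer.get_image("wrist"); cv2.imwrite("pics/e_wrist.png",im[:,:,::-1])
E
```

```text
0.15 6.7 [-0.2  1.4 -0.6] [-0.2 -0.   0.3] 0.0294
0.3 7.01 [-0.6  1.3  0.2] [-0.3 -0.   0.4] 0.0296
0.45 7.32 [-1.5  0.2  0.6] [-0.3 -0.1  0.3] 0.0297
0.6 7.62 [-1.4  0.9  0.4] [-0.4 -0.1  0.3] 0.0296
0.75 7.93 [-0.9 -0.2  1.9] [-0.3 -0.1  0.2] 0.0299
0.9 8.24 [-0.8 -0.   0.4] [-0.2 -0.1  0.1] 0.0298
1.05 8.55 [-0.5  0.2  0.6] [-0.1 -0.1  0.1] 0.0296
1.2 8.86 [-0.1  0.2  0.7] [-0.3 -0.1  0. ] 0.0298
1.35 9.17 [ 0.2 -1.   1.3] [-0.4 -0.2 -0. ] 0.0291
1.5 9.47 [-0.5  0.1  1.6] [-0.5 -0.2 -0.2] 0.0296
1.65 9.78 [-0.2 -1.9  1.2] [-0.6 -0.2 -0.3] 0.0298
1.83 10.12 [-0.2 -1.6  1.3] [-0.3 -0.2 -0.2] 0.0295
```

View pics/e_wrist.png

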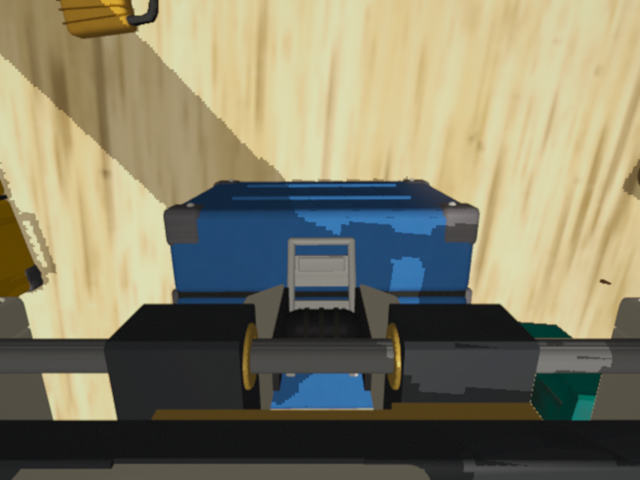

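The lever came over with the grip held, and the bail is now in front of the keeper (crossbar about (322,240), keeper (322,263)). I'll release and retreat.

```bash
python3 - <<'E'
from h import *
from bench import manip, effector, viewer
import cv2
q=np.load("q.npy")
effector.open_jaws(); print(manip.current_clock(),manip.current_finger_gap())
p=manip.current_tool_pos(); manip.servo_line([p[0],p[1],.30],q,vel=.12)
manip.servo_line([p[0]-.06,p[1],.33],q,vel=.15)
manip.sleep(.4)
print(manip.current_clock(),manip.current_force())
for n in("wrist","top","scene"):
    im=viewer.get_image(n); cv2.imwrite(f"pics/f_{n}.png",im[:,:,::-1])
a=cv2.imread("pics/f_scene.png")[165:325,145:505]; cv2.imwrite("pics/g_scene.png",cv2.resize(a,None,fx=2.2,fy=2.2,interpolation=cv2.INTER_CUBIC))
E
```

```text
11.2667 0.0921615258216463
13.8667 [ 0.21936149 -0.35030043 -0.48412247]
```

View pics/f_wrist.png

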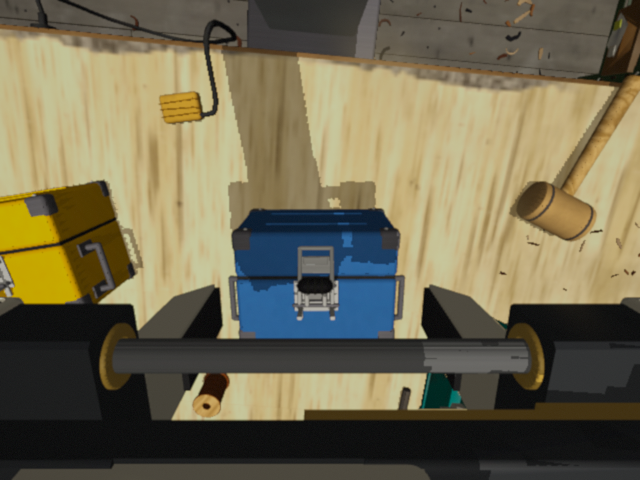

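View pics/g_scene.png

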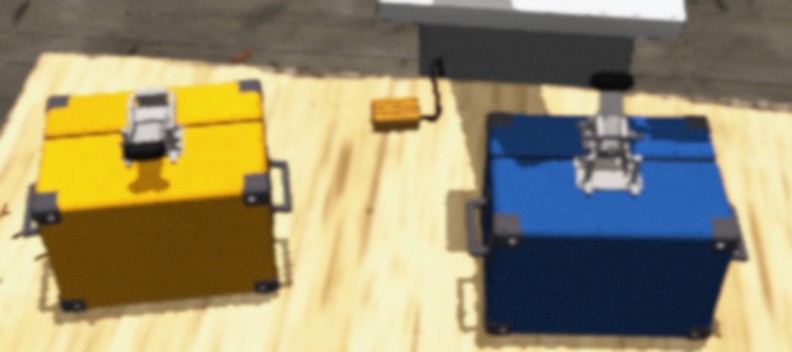

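```bash
python3 - <<'E'
from h import *
from bench import manip, viewer
import cv2
S=viewer.get_calibration("scene");W=viewer.get_calibration("wrist");X=[.5165,.0557,.085]
for th in(1.4,1.6,1.75,1.9):
    g=world(X,np.array([[.052*np.cos(.33+th),0,.136+.052*np.sin(.33+th)]])); print(th,proj(S,g),proj(W,g))
print("hook off/on",proj(W,world(X,np.array([[-.049,0,.122],[-.042,0,.129]]))))
a=cv2.imread("pics/f_wrist.png")[200:350,220:420]; cv2.imwrite("pics/h.png",cv2.resize(a,None,fx=4,fy=4,interpolation=cv2.INTER_CUBIC))
E
```

```text
1.4 [[424.76319485 205.89169427]] [[315.01135518 314.34389215]]
1.6 [[423.78677203 203.0959624 ]] [[315.0182199  302.58421024]]
1.75 [[422.99424289 201.86063345]] [[315.04650835 293.60533166]]
1.9 [[422.17223286 201.37569776]] [[315.09347787 284.81595318]]
hook off/on [[315.8296963  247.25848109]
 [315.75968694 256.08909657]]
```

View pics/h.png

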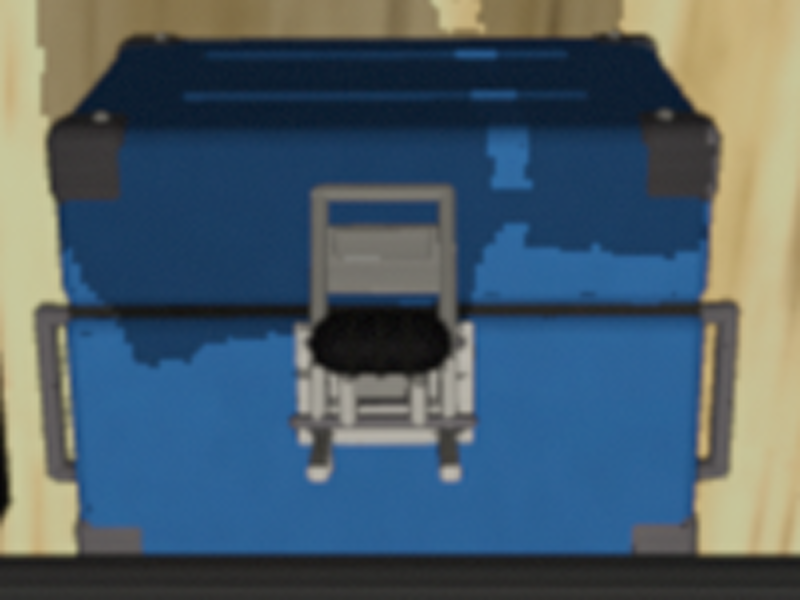

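Grip is at (315,285.5), which matches 1.9 rad. The bail crossbar is at (316,247.5), which matches the dropped position.

```bash
python3 -c "
from bench import manip
print(manip.hand_in(),manip.current_clock())"
```

```text
the job is handed in; nothing more can be done
the job is handed in; nothing more can be done
```

The blue case is unlatched, and the job was handed in at about 14 s of the 35 s allowed. I held the black grip by its ends, swung the lever along its arc to about 1.83 rad, let go and backed the arm off upward.

- **Lever:** in the wrist picture taken after release, the grip is at row 285.5. The stop at 1.9 rad predicts 284.8, so the lever sank onto its stop.
- **Hook:** the bail crossbar is at row 247.5. Off the keeper predicts 247.3 and still latched predicts 256.1, so it has come off the keeper and dropped.
- **Yellow case:** its lever looks unchanged and still latched in the scene picture.
- **Forces:** the tool force stayed around 2 N at every reading, and the arm was clear of everything at hand-in.

No check failed. My first two camera fits of the case position differed by about 4 mm, and the wrist view then matched the combined fit to about 1 px.

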